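Start the bench centrifuge

TASK

Start the white bench centrifuge with closed fingertips: first switch it on by pressing the raised end of the black rocker fully down, then push the half-open lid down until it is fully shut, then press the green button all the way in, keep it in for about a second and let it go. Leave the red and yellow buttons alone, do not swing the lid wide open, and do not lift or disturb the jar, the cup or the roll of tape standing around the machine.

Things in the scene. Friction and masses are not known exactly. Their poses are not given: they have to be found in the camera images.
- centrifuge: White bench centrifuge, fixed, 250 (its x) x 340 (its y) x 120 mm high; origin at the centre of its underside, z up, front -x; yaw varies. Chamber with lid on the +y side; control deck, 122 mm wide, top 120 mm high, on the -y side. On the deck at y = -112 mm: the rocker (x = +85 mm) and three round buttons (x = -93, -41, +11 mm) whose colours change places.
- rocker_press (a point): Point on the raised half (white mark) of the black V-shaped power rocker's top face, 20 mm from its pivot towards machine -y; moves with it. Rocker 30 mm (machine x) by 64 mm (machine y), pivot line along machine x, 136 mm above the counter. Off: this half slopes up outwards, its end 12 mm above the pivot. On: this half is level, its face 136 mm above the counter, the other half up.
- rocker (a joint): Angle of the power rocker in rad: 0 off (start), 0.4 fully on. It stays where it is left; about 3 to 5 N on the point turns it.
- lid_push (a point): Point on the lid's outer (top) face, on its middle line, 130 mm from the hinge; moves with the lid. The lid is a white plate 215 mm (machine x) by 205 mm (machine y), 16 mm thick, with a round window and a blue front tab, hinged at the machine's far (+x) side. Shut, its outer face is level, 138 mm above the counter (18 mm above the hinge line).
- lid_hinge (a point): Middle of the lid's hinge line, 120 mm above the counter at machine x = +115 mm, y = +62.5 mm; the hinge line runs along machine y. The point does not move relative to the machine except by turning with the lid.
- lid (a joint): Opening angle of the lid in rad: 0 fully shut, 0.35 to 0.75 at the start. A stiff hinge holds it where it is left; about 3 N pressed down 110 to 200 mm from the hinge closes it.
- start_top (a point): Centre of the top face of the green round push button (cap 32 mm across, standing 10 mm above its black collar, which is 44 mm across). It moves down with the button. z of the point frame is up.
- start (a joint): Travel of the green button (start) in m: 0 released, 0.006 fully pressed. A spring pushes it back: about 1.3 N to start it, 4.5 N fully down; it comes up again when let go.
- stop_top (a point): Centre of the top face of the red round push button (cap 32 mm across, standing 10 mm above its black collar, which is 44 mm across). It moves down with the button. z of the point frame is up.
- stop (a joint): Travel of the red button (stop) in m: 0 released, 0.006 fully pressed. A spring pushes it back: about 1.3 N to start it, 4.5 N fully down; it comes up again when let go.
- short_top (a point): Centre of the top face of the yellow round push button (cap 32 mm across, standing 10 mm above its black collar, which is 44 mm across). It moves down with the button. z of the point frame is up.
- short (a joint): Travel of the yellow button (short spin) in m: 0 released, 0.006 fully pressed. A spring pushes it back: about 1.3 N to start it, 4.5 N fully down; it comes up again when let go.
- jar: Loose jar with a blue screw cap, 64 mm across, 100 mm high, beside the machine; origin at the centre of its underside.
- cup: Loose open white plastic cup, 72 mm across, 85 mm high, beside the machine; origin at the centre of its underside.
- tape: Loose roll of blue tape lying flat, 80 mm across with a 52 mm hole, 24 mm high, in front of the machine; origin at the centre of its underside.

How it is judged:
On the way, in this order (a step that is already met when the one before it is completed fails the run):
1. the rocker is pressed on (value of joint rocker above 0.33 rad), for 0.1 s.
2. the lid is pushed fully shut, with the rocker on (value of joint rocker above 0.33 rad and value of joint lid below 0.04 rad), for 0.2 s.
3. the green button is held in (at least 4.2 mm) for 0.7 s, with the rocker on and the lid shut (all of step 2 and value of joint start above 0.0042 m), for 0.7 s.
At the end, for the whole second after the job is handed in: The rocker is on (above 0.33 rad), the lid is shut (below 0.04 rad) and all three buttons are up (within 1 mm) (all of step 2 and value of joint each of start, stop, short below 0.001 m); the robot touches nothing.
It fails at once if the green button is pressed (over 3 mm) before the rocker is on and the lid is shut (value of joint start above 0.003 m and (value of joint rocker below 0.3 rad or value of joint lid above 0.06 rad)).
It fails at once if the red or the yellow button is pressed (over 2 mm) (value of joint any of stop, short above 0.002 m).
It fails at once if the lid is swung wide open (over 0.9 rad) (value of joint lid above 0.9 rad).
It fails at once if the jar, the cup or the tape is lifted, tipped or moved by over 20 mm (distance of any of jar, cup, tape from where it was at the start of the episode above 0.02 m or angle between any of jar, cup, tape's own z axis and vertical above 0.4 rad).
It also fails if it takes over 50 s, if anything falls off the work surface, if the arm or the gripper's body presses on something with over 40 N, if the wrist force passes 120 N, or if a joint passes its speed limit or range.

ROBOT

A 6-joint arm with a two-finger parallel gripper is mounted at the origin on the work surface. World frame = base frame: x ahead of the robot, y to its left, z up, the work surface at z = 0. Lengths are in m, angles in rad, forces in N, time in s.
With the tool pointing down it reaches from about 0.35 to 0.925 m from the base axis. Payload 6.4 kg.
Tool frame: the origin (TCP) lies at the very end of the fingers, on their centre line; the grasp point (between the pads) lies manip.hold_point_z behind it (manip.hold_point_z is the distance from the TCP to the grasp point, in m); z points along the fingers, y is the line along which they close (so a half turn about z gives the same grasp; the last joint's range is limited). The gripper opens to 85 mm and grips with 20 to 120 N. Pads are 22 mm wide; open, the fingers measure 114 mm over their backs; the gripper's body (76 mm by 85 mm) begins 54 mm behind the grasp point. The pads swing forward as they close: fully open they stand 13 mm farther back than shut.
Start: joints at [1.16, 0.245, 1.558, -0, 1.339, -0.174], TCP at [0.152, 0.632, 0.231] pointing down, gripper open.
Joint ranges: [-3.13, 3.13], [-1.02, 2.26], [0.13, 2.54], [-0.95, 4.09], [0.21, 2.88], [-2.74, 2.74]. Speed limits (rad/s): [2.57, 2.57, 3.14, 3.14, 3.14, 3.14].

INTERFACE

Orientations are given as a rotation vector (axis times angle).
In Python, from cell import manip, fingers, monitor, vision, spot_in, cut_out gives the robot as it stands. Calls block until the motion is done:
- manip.reach(position, orientation): joint-space move of the TCP to a pose.
- manip.movel(position, ori=None, rate=0.15): straight line of the TCP; ori=None keeps the orientation; rate is the mean speed in m/s.
- manip.move_joints(angles): joint-space move.
- fingers.command_gripper(opening, grasp_force=None): finger opening in m; grasp_force is the grip in N (None keeps the last); returns when the fingers have stopped.
- manip.pause(seconds).
- manip.inverse_kinematics(position, orientation): joint angles nearest the present ones, or None.
- monitor.observe(): the state.
- vision.camera(name): name is "scene" or "top" or "wrist"; returns (picture, depth): 480x640x3 uint8, red, green, blue; 480x640 float32, m along the optical axis (not along the pixel's ray), 0 where there is no reading.
- vision.camera_info(name): a dict with "mtx" (3x3 intrinsics, pixels), "extrinsics" (4x4, takes a point from camera to world coordinates). Camera axes: x right, y up, looking along -z (the intrinsics and any distortion apply to the point x, -y, -z); pixel columns grow to the right and rows downward; lengths in m; the calibration is good to about 2 mm. A picture is of the moment at which its call begins: read the wrist's pose just before it. camera_info takes no time and is no camera call; for the wrist camera it gives the pose at the moment of the call.
A pose or a line that the arm cannot do raises manip.MotionError and nothing moves.
- manip.job_done(): hands the job in; it is judged then, once.
Trained networks look in the newest picture that a camera, given by its name, has taken for a name from the list of things; names that differ only in an ending like _2 or _b are one class to them, and where a whole thing is asked for, a point or a joint stands for the part that bears it (a point fixed in the world has none). Each returns a list of dicts, best first, with "confidence" (0 to 1); they miss things now and then, are a little off and sometimes report something else, mostly with a low value. They report only what shows in the picture. A call takes as long as a camera call.
- spot_in(camera, name): "point" ([row, column] in pixels, amid what is visible of it).
- cut_out(camera, name): "mask" (480x640 bool, what is visible of it) and "point" ([row, column] in pixels, amid what is visible of it).
The state is a dict: "time_s": time; "q": joint angles; "qvel": joint speeds; "tau": joint torques, N m; "tcp_pos": TCP position; "orientation": TCP orientation; "ft_force": force on the tool from outside, world axes, zero at the start; "ft_torque": the same for the moment, N m; "finger_gap": finger opening in m; "grasp_force": force on a finger pad.
Only numpy, scipy, OpenCV 4.12 (cv2) and the standard library are available. Lean on these libraries where they do the work, as an engineer would, in place of code of your own. Each camera call takes 0.05 s, during which the arm holds its last target. There are 200 camera calls.

## Working session

There is one attempt and no reset: what is moved stays moved. The work goes in short steps, each a Python script; the robot and the scene stay as the last script left them, time stands still between calls to the robot, and variables do not carry over. Pictures are saved under pics/ and viewed, at most 10 in all, crops included, and the job is handed in when it is done.

```bash
mkdir -p pics
cat > h.py <<'E'
from cell import manip, fingers, monitor, vision, spot_in, cut_out
import numpy as np, cv2
def world(cam, pix, d):
    i=vision.camera_info(cam); K=i["mtx"]; T=np.array(i["extrinsics"]); p=np.atleast_2d(pix).astype(float)
    x=(p[:,1]-K[0][2])/K[0][0]*d; y=(p[:,0]-K[1][2])/K[1][1]*d
    return (T@np.stack([x,-y,-d*np.ones_like(x),np.ones_like(x)]))[:3].T
E
python3 - <<'E'
from h import *
for c in("top","scene"):
    im,d=vision.camera(c); cv2.imwrite(f"pics/{c}.png",im[...,::-1]); np.save(f"pics/{c}d.npy",d)
    print(c, np.array(vision.camera_info(c)["extrinsics"]).round(3).tolist(), {k:v for k,v in vision.camera_info(c).items() if k!="extrinsics"})
    for n in("rocker_press","lid_push","lid_hinge","start_top","stop_top","short_top","jar","cup","tape","centrifuge"):
        r=spot_in(c,n)
        for a in r[:2]:
            q=np.array(a["point"]); ri,ci=q.round().astype(int); dd=d[ri,ci]
            print(n,q.round(1),round(a["confidence"],2),world(c,q,dd)[0].round(3))
print(monitor.observe())
E
```

```text
top [[0.004, 0.993, -0.12, 0.391], [-1.0, 0.006, 0.012, 0.057], [0.012, 0.12, 0.993, 1.212], [0.0, 0.0, 0.0, 1.0]] {'mtx': array([[579.59825503,   0.        , 313.35790647],
       [  0.        , 579.59825503, 237.2195465 ],
       [  0.        ,   0.        ,   1.        ]])}
rocker_press [175.2 353.1] 0.68 [ 0.64  -0.03   0.133]
rocker_press [331.  332.5] 0.66 [ 0.342  0.003 -0.002]
lid_push [211.4 261.4] 0.84 [0.555 0.136 0.219]
lid_hinge [211.9 261.8] 0.63 [0.554 0.135 0.22 ]
start_top [266.4 360.4] 0.77 [ 0.466 -0.043  0.135]
start_top [211.  258.6] 0.45 [0.556 0.141 0.217]
stop_top [240.  362.5] 0.56 [ 0.515 -0.047  0.139]
short_top [212.8 355.8] 0.64 [ 0.567 -0.035  0.135]
jar [217.7 417.8] 0.89 [ 0.565 -0.159  0.098]
jar [265.4 360.5] 0.27 [ 0.468 -0.043  0.142]
cup [225.1 172.2] 0.88 [0.56  0.34  0.003]
cup [211.6 260.7] 0.18 [0.554 0.137 0.222]
tape [333.2 326.6] 0.82 [0.338 0.015 0.015]
tape [172.4 352.6] 0.23 [ 0.644 -0.029  0.137]
centrifuge [226.2 291.9] 0.56 [0.526 0.082 0.24 ]
scene [[-0.012, -0.57, 0.822, 1.402], [1.0, -0.001, 0.014, 0.066], [-0.007, 0.822, 0.57, 0.7
[... 722 characters left out ...]
0.15 ]
{'time_s': 1.1, 'q': array([ 1.15990127e+00,  2.45061155e-01,  1.55778774e+00, -1.09988558e-06,
        1.33868166e+00, -1.74078451e-01]), 'qvel': array([ 1.22841497e-03,  2.55931056e-04, -5.41894166e-04,  1.20642729e-03,
       -7.97262907e-05, -1.30590666e-03]), 'tau': array([-6.70367263e-04, -4.29516900e+01, -3.26429880e+01, -2.54189672e-04,
        5.60322642e-04, -4.57032002e-06]), 'tcp_pos': array([0.152486  , 0.63188376, 0.23132172]), 'orientation': array([3.71119379e-01, 3.11957623e+00, 9.29240182e-05]), 'ft_force': array([-0.73435824,  0.08928943,  0.34034202]), 'ft_torque': array([ 0.02362513, -0.02882508,  0.03681917]), 'grasp_force': 0.0, 'finger_gap': 0.08542154852441679}
```

View pics/top.png

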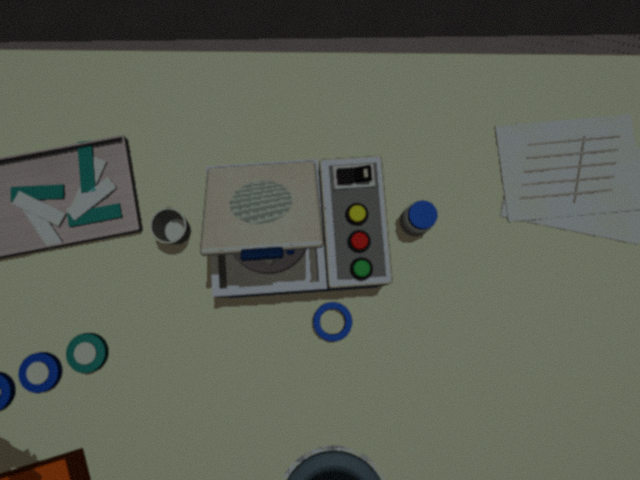

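View pics/scene.png

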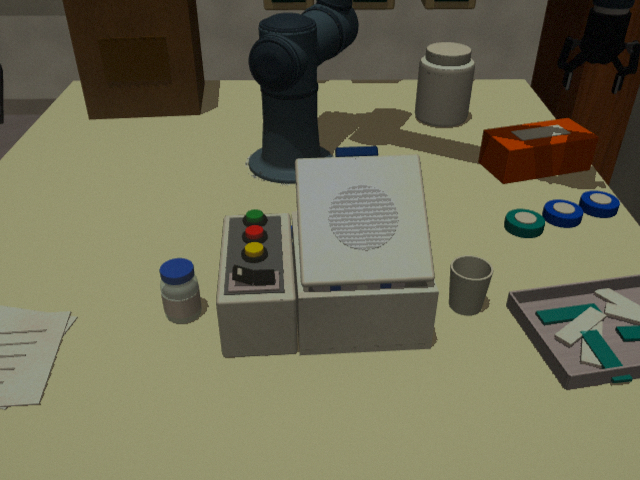

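The top view shows green (268,361), red (241,359), yellow (214,357), rocker (175,353), and the lid half-open with its tab toward the robot. The scene view agrees. The network points were loose, so I'll fit the machine pose from the cap colours.

```bash
cat > fit.py <<'E'
from h import *
from scipy.optimize import least_squares
def ray(cam,pix,z):
    a=world(cam,pix,1.0)[0]; o=np.array(vision.camera_info(cam)["extrinsics"])[:3,3]
    return o+(a-o)*(z-o[2])/(a[2]-o[2])
def caps(cam,im,roi):
    hsv=cv2.cvtColor(im,cv2.COLOR_RGB2HSV); out=[]
    for lo,hi in((45,80),(-8,8),(22,34)):
        h=hsv[...,0].astype(int); h=np.where(h>172,h-180,h)
        m=((h>=lo)&(h<=hi)&(hsv[...,1]>140)&(hsv[...,2]>70)).astype(np.uint8)
        k=np.zeros_like(m); r0,r1,c0,c1=roi; k[r0:r1,c0:c1]=m[r0:r1,c0:c1]
        n,_,s,c=cv2.connectedComponentsWithStats(k)
        j=1+np.argmax(s[1:,4]); out.append((c[j][::-1],s[j]))
    return out
L=np.array([[-.093,-.112],[-.041,-.112],[.011,-.112]])
def fit(W):
    f=lambda p:(L@np.array([[np.cos(p[2]),np.sin(p[2])],[-np.sin(p[2]),np.cos(p[2])]])+p[:2]-W).ravel()
    r=least_squares(f,[.55,.07,0]); return r.x,np.abs(r.fun).max()
E
python3 - <<'E'
from fit import *
for cam,roi in(("top",(200,285,335,385)),("scene",(205,265,235,275))):
    im=cv2.imread(f"pics/{cam}.png")[...,::-1].copy(); d=np.load(f"pics/{cam}d.npy")
    c=caps(cam,im,roi); W=[]
    for p,s in c:
        W.append(ray(cam,p,.137)); r,q=p.round().astype(int)
        print(cam,p.round(1),s,W[-1].round(4),world(cam,p,np.median(d[r-2:r+3,q-2:q+3])).round(4))
    print(fit(np.array(W)[:,:2]))
d=np.load("pics/topd.npy")
rr,cc=np.mgrid[0:480,0:640]; P=world("top",np.stack([rr.ravel(),cc.ravel()],1),d.ravel())
P=P.reshape(480,640,3)
# deck outline
m=((P[...,2]>.1)&(P[...,2]<.15)).astype(np.uint8); m[:,:322]=0; m[:,395:]=0
n,l,s,c=cv2.connectedComponentsWithStats(m); j=1+np.argmax(s[1:,4]); q=P[l==j]
print(s[j],np.median(q[:,2]),cv2.minAreaRect((q[:,:2]*1000).astype(np.float32)))
# lid plane
w=P[170:240,215:310].reshape(-1,3); w=w[w[:,2]>.13]
A=np.c_[w[:,:2],np.ones(len(w))]; k=np.linalg.lstsq(A,w[:,2],rcond=None)[0]; print("lid plane",k, np.std(A@k-w[:,2]), w.min(0),w.max(0))
# rocker
print(P[165:186:4,330:376:5,2].round(3))
E
```

```text
top [267.8 361.5] [355 261  14  15 170] [ 0.4636 -0.0449  0.137 ] [[ 0.4636 -0.0448  0.1383]]
top [240.2 359.3] [352 233  16  16 202] [ 0.5152 -0.0412  0.137 ] [[ 0.515  -0.041   0.1384]]
top [212.7 357.1] [349 205  17  16 203] [ 0.5671 -0.0372  0.137 ] [[ 0.5669 -0.0371  0.1384]]
(array([0.54785736, 0.07364681, 0.07457323]), np.float64(0.000182269741576091))
scene [214. 254.] [246 210  17   9 111] [ 0.4667 -0.0445  0.137 ] [[ 0.4694 -0.0442  0.1387]]
scene [231.  253.6] [245 225  18  14 193] [ 0.5215 -0.0406  0.137 ] [[ 0.5234 -0.0404  0.1383]]
scene [248.6 253.5] [245 242  19  15 217] [ 0.5736 -0.0364  0.137 ] [[ 0.577  -0.036   0.1394]]
(array([0.55304467, 0.07426412, 0.07536643]), np.float64(0.0020118994711503246))
[ 322  156   71  133 8145] 0.12119891294222729 ((555.31640625, -35.44453430175781), (250.12449645996094, 122.81044006347656), 4.353302001953125)
lid plane [-1.13262531 -0.16432305  0.87855395] 0.058215562382284314 [0.39059069 0.05341617 0.14144425] [0.64617831 0.22983384 1.21151019]
[[0.117 0.119 0.117 0.124 0.125 0.123 0.131 0.122 0.145 0.123]
 [0.121 0.125 0.135 0.137 0.133 0.134 0.138 0.145 0.145 0.117]
 [0.117 0.126 0.135 0.138 0.135 0.139 0.139 0.146 0.149 0.122]
 [0.12  0.126 0.132 0.135 0.134 0.135 0.139 0.147 0.152 0.124]
 [0.117 0.124 0.139 0.135 0.136 0.132 0.14  0.142 0.126 0.119]
 [0.12  0.123 0.123 0.124 0.124 0.129 0.127 0.126 0.125 0.12 ]]
```

The fit residual is 0.2 mm and the deck outline agrees (250 x 123 mm, z = 0.121). I'll close the fingers and press the rocker.

```bash
cat >> fit.py <<'E'
from scipy.spatial.transform import Rotation as Ro
X0,Y0,A=.5479,.0738,.0748
def mw(x,y,z): return np.array([X0+x*np.cos(A)-y*np.sin(A),Y0+x*np.sin(A)+y*np.cos(A),z])
def ori(k): # tool down, tool y along +/- machine x
    y=k*np.array([np.cos(A),np.sin(A),0]); z=np.array([0,0,-1.]); return Ro.from_matrix(np.c_[np.cross(y,z),y,z]).as_rotvec()
def fz(): return monitor.observe()["ft_force"][2]
def press(p,z0,z1,step,fmax,rate=.03):
    f0=fz(); z=z0
    while z>z1+1e-6:
        z=max(z-step,z1); manip.movel([p[0],p[1],z],rate=rate); s=monitor.observe(); f=s["ft_force"][2]-f0
        print(round(z,4),s["tcp_pos"][2].round(4),round(f,1),round(s["time_s"],2))
        if f>fmax: break
    return z
PR=mw(.085,-.133,0); PL=mw(.115-.128,.0625,0); PG=mw(-.093,-.112,0)
E
python3 - <<'E'
from fit import *
print(manip.hold_point_z)
best=None
for k in(1,-1):
    q=[manip.inverse_kinematics(list(p+[0,0,z]),ori(k)) for p,z in((PR,.3),(PR,.134),(PL,.32),(PL,.138),(PG,.2),(PG,.13))]
    print(k,[None if a is None else np.round(a,2).tolist() for a in q]); 
    if all(a is not None for a in q):
        m=max(abs(a[5]) for a in q)
        if best is None or m<best[0]: best=(m,k)
k=best[1]; open("k","w").write(str(k)); print(k)
fingers.command_gripper(0.0,20)
p=monitor.observe()["tcp_pos"]; manip.movel([p[0],p[1],.38],rate=.25)
manip.reach(list(PR+[0,0,.36]),ori(k)); manip.movel(list(PR+[0,0,.17]),rate=.2)
s=monitor.observe(); print(s["time_s"],s["tcp_pos"],PR,s["finger_gap"])
im,d=vision.camera("scene"); cv2.imwrite("pics/s2.png",cv2.resize(im[130:370,140:460,::-1],None,fx=2,fy=2))
E
```

```text
0.0187
1 [[-0.26, 0.19, 1.5, -0.0, 1.45, -0.33], [-0.26, 0.33, 1.64, -0.0, 1.17, -0.33], [0.04, -0.06, 1.72, -0.0, 1.48, -0.03], [0.04, 0.11, 1.89, -0.0, 1.14, -0.03], [-0.34, -0.17, 2.04, -0.0, 1.27, -0.42], [-0.34, -0.07, 2.1, -0.0, 1.12, -0.42]]
-1 [None, None, None, None, [-0.34, -0.17, 2.04, -0.0, 1.27, 2.73], [-0.34, -0.07, 2.1, -0.0, 1.12, 2.73]]
1
6.6667 [ 0.64357736 -0.0526397   0.17169956] [ 0.64260145 -0.05247603  0.        ] -0.00010577384690921941
```

View pics/s2.png

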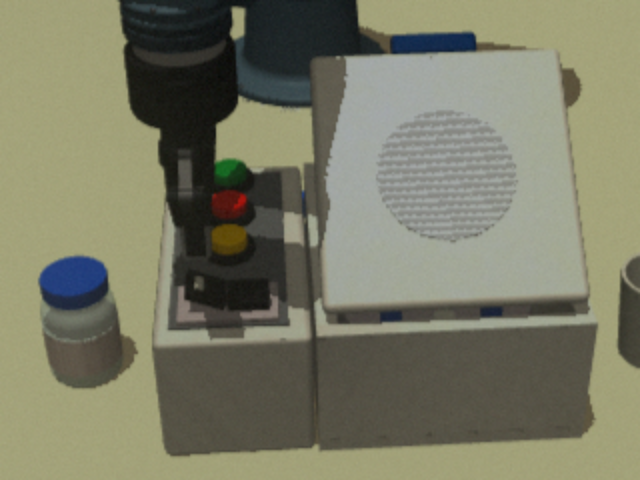

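The fingertips (row 250, col 197 in the crop) are above the rocker's raised half with the white mark (285,200), clear of the yellow cap. Next I press it.

Run:
```python
from fit import *
manip.movel([PR[0],PR[1],.150],rate=.08)
z=press(PR,.150,.1335,.003,12)
manip.pause(.2); s=monitor.observe(); print(s["tcp_pos"],s["ft_force"])
manip.movel([PR[0],PR[1],.20],rate=.2)
im,d=vision.camera("scene"); cv2.imwrite("pics/s3.png",cv2.resize(im[190:310,200:360,::-1],None,fx=4,fy=4))
```

```text
0.147 0.1471 0.2 7.37
0.144 0.1443 1.7 7.62
0.141 0.1411 3.1 7.87
0.138 0.1378 2.0 8.12
0.135 0.136 8.3 8.37
0.1335 0.1358 14.3 8.62
[ 0.64285802 -0.05256471  0.13584166] [-5.55962242 -0.08595962 13.3995617 ]
```

View pics/s3.png

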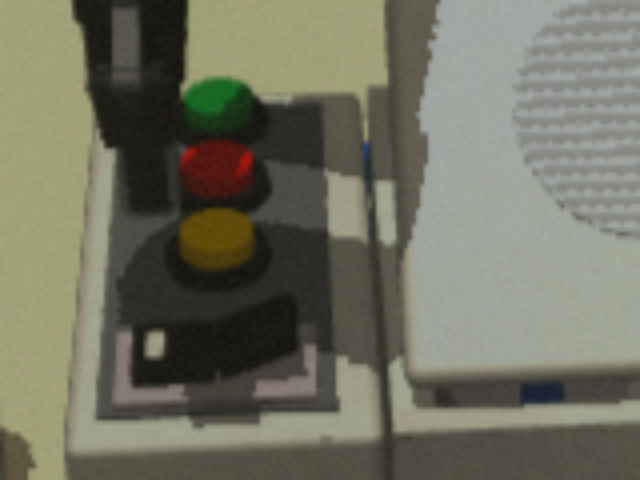

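The rocker has flipped: the marked half (row 345, col 155) is level and the other half is up, and it bottomed out at z = 0.136 as specified. The lid is next.

Run:
```python
from fit import *
k=1
manip.movel([PR[0],PR[1],.36],rate=.25)
manip.reach(list(PL+[0,0,.34]),ori(k)); manip.movel(list(PL+[0,0,.26]),rate=.15)
z=press(PL,.26,.146,.012,25,rate=.06)
z=press(PL,z,.1345,.003,12)
s=monitor.observe(); print(s["tcp_pos"],s["ft_force"])
manip.pause(.3)
manip.movel([PL[0],PL[1],.22],rate=.2)
im,d=vision.camera("scene"); cv2.imwrite("pics/s4.png",cv2.resize(im[130:370,140:460,::-1],None,fx=2,fy=2))
print(monitor.observe()["time_s"])
```

```text
0.248 0.2478 0.7 12.06
0.236 0.2354 0.1 12.41
0.224 0.2232 0.8 12.76
0.212 0.2111 0.8 13.11
0.2 0.1992 0.8 13.46
0.188 0.1872 0.3 13.81
0.176 0.1752 0.2 14.16
0.164 0.1632 0.7 14.51
0.152 0.1512 -0.0 14.86
0.146 0.1455 0.6 15.11
0.143 0.1428 -0.8 15.36
0.14 0.1397 -1.3 15.61
0.137 0.138 6.4 15.86
0.1345 0.1379 20.2 16.11
[0.53076861 0.13521735 0.13788942] [-10.61149381  -1.13130544  20.46950255]
17.0333
```

View pics/s4.png

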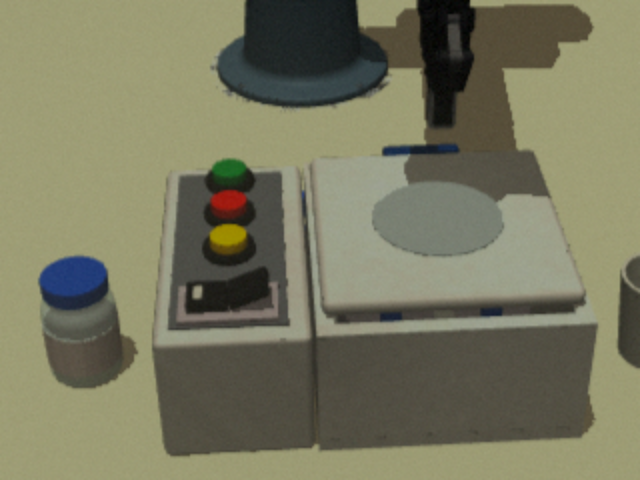

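The lid is level and shut, with contact ending at z = 0.138. The rocker is still on. Next is the green cap.

Run:
```python
from fit import *
manip.movel([PL[0],PL[1],.26],rate=.25)
manip.movel(list(PG+[0,0,.26]),ori(1),rate=.2); manip.movel(list(PG+[0,0,.148]),rate=.12)
print(monitor.observe()["tcp_pos"],PG)
z=press(PG,.148,.126,.0015,9)
manip.pause(1.1); s=monitor.observe(); print(s["tcp_pos"],s["ft_force"])
manip.movel([PG[0],PG[1],.26],rate=.12); manip.pause(.3)
for c in("scene","top"):
    im,d=vision.camera(c); cv2.imwrite(f"pics/{c}5.png",cv2.resize(im[130:370,140:460,::-1],None,fx=2,fy=2))
print(monitor.observe()["time_s"])
```

```text
[ 0.46414961 -0.04499803  0.14882784] [ 0.46352984 -0.04483674  0.        ]
0.1465 0.1469 0.1 19.78
0.145 0.1449 0.5 20.03
0.1435 0.1434 0.6 20.28
0.142 0.1419 0.5 20.53
0.1405 0.1404 1.8 20.78
0.139 0.1391 1.2 21.03
0.1375 0.1377 2.3 21.28
0.136 0.1362 3.4 21.53
0.1345 0.1347 4.1 21.78
0.133 0.1332 4.0 22.03
0.1315 0.1329 13.8 22.28
[ 0.46383207 -0.04491972  0.13287495] [-4.83623178  1.27237484 12.65123384]
25.0083
```

View pics/scene5.png

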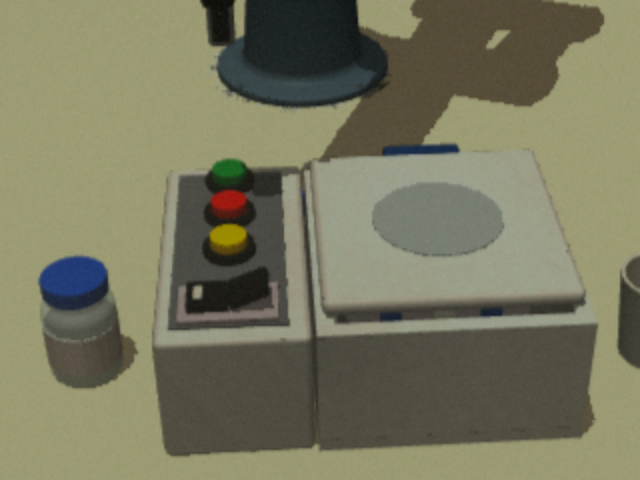

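The button bottomed out after about 6 mm of travel and was held in for over a second. All three caps are up again (rows 172, 205 and 238), the rocker is on, the lid is shut and the gripper is clear.

```bash
python3 -c "
from cell import manip
print(manip.job_done())"
```

```text
the job is handed in; nothing more can be done
None
```

I switched the rocker on, pushed the lid shut, then held the green button fully in for over a second and let it go; I handed the job in at about 25 s, and it returned no verdict.

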